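Refit the control box's pulled-off knob and hold it pressed in

TASK

The black knob has come off the grey control box. Take the spice-type jar that blocks the bare shaft off the box and stand it upright on the worktop, then turn the knob so that its D-shaped bore matches the flat of the shaft, push it fully home on the shaft, and press knob and shaft all the way down against the spring. Finish while still holding the knob and keeping it pressed right down; leave the other things on the worktop where they are.

Things in the scene. Friction and masses are not known exactly. Their poses are not given: they have to be found in the camera images.
- control_box: grey box fixed on the worktop, 140 (x) x 170 (y) x 55 mm high, dark flat top panel 55 mm above its origin (centre of its underside). The bare shaft stands up through the panel 40 mm from the box's centre towards its +y; a rocker switch and a small amber lamp are at the other (-y) end. Does not move.
- shaft_top (a point): centre of the top end of the bare metal shaft; z = its axis, up. The shaft is a D: 20 mm diameter with one flat 3 mm from the axis; the flat faces this frame's +x. Top edge chamfered (1.5 mm, less at the flat). It stands 27 mm out of the panel, does not turn, and can be pushed down 6 mm. A flat black nut 3 mm high, 31 mm across, surrounds it on the panel.
- d_shaft (a joint): how far the shaft is pressed down, m: 0 released, 0.006 fully down against a hard stop. A spring pushes it up: about 4 N to start it, about 9 N when fully down; it springs back when let go.
- knob: loose black knob, about 80 g, standing bore down on the worktop; origin: centre of its underside, z up. Round hub 44 mm across and 20 mm high with a straight grip bar on top, 44 mm high in all. Fully home, the shaft's end meets the bore's ceiling: origin 16 mm below shaft_top, underside 11 mm above the panel (5 mm when pressed fully down).
- knob_bar (a point): centre of the top of the knob's grip bar, 44 mm above the knob's origin, axes as the knob's. The bar runs along x, is 14 mm wide (y), 42 mm long, 24 mm high above the hub, and has a narrower 8 mm wide pointer nose out to x = +30 mm with a white line on top of that end.
- knob_bore (a point): centre of the bore's mouth in the knob's underside (the knob's origin). The bore is a D 16 mm deep: 21.8 mm diameter with its flat 3.8 mm from the axis on the +x (nose) side, mouth chamfered 1.5 mm. It goes on one way only: nose pointing the way the shaft's flat faces (knob x along shaft_top x), with 5 to 10 degrees of play either way.
- oxide_jar: round screw-capped spice-type jar with a green cap, 46 mm across, 106 mm tall, about 110 g, standing upright on the control box right beside the shaft, where it is in the knob's way (its cap is fixed). Origin: centre of its underside. It is to stand on the worktop (z = 0); there is always free room at x = 0.44, y = -0.34.
- wax_pot: low round lidded wax pot, 63 mm across, 34 high; bystander (origin: centre of its underside)
- tape_roll: roll of paper tape lying flat, 83 mm across, 19 high; bystander (origin: centre of its underside)
- dropper_bottle: small brown dropper bottle, 33 mm across, 102 high; bystander (origin: centre of its underside)
- dark_tile: dark glazed test tile, 30x50x8 mm, lying flat; bystander (origin: centre of its underside)
- pale_tile: pale glazed test tile, 30x46x8 mm, lying flat; bystander (origin: centre of its underside)
- marbled_ball: marbled ceramic ball with a small flat, 38 mm; bystander (origin: centre of its underside)
- wood_rib: oval wooden throwing rib lying flat, 45x91x8 mm; bystander (origin: centre of its underside)
There are look-alikes about, which are no part of the job. What is shaped like the oxide_jar but red is not meant.

How it is judged:
On the way, in this order (a step that is already met when the one before it is completed fails the run):
1. the jar stands upright on the worktop, let go (height (world z) of oxide_jar below 0.015 m and angle between oxide_jar's own z axis and vertical below 0.15 rad and contact force between the fingers and oxide_jar below 0.1 N), for 0.2 s.
2. the knob is fully home on the shaft, flats matched (z of knob in the frame of shaft_top below -0.0135 m and horizontal distance between knob and shaft_top below 0.003 m and angle between the x axis of knob and the x axis of shaft_top, either way round below 0.25 rad and angle between knob's own z axis and vertical below 0.12 rad), for 0.2 s.
At the end, for the whole second after the job is handed in: gripper on the knob (over 2 N), shaft pressed at least 4.5 of 6 mm; knob home (origin 13.5 mm or more below the shaft's end, within 3 mm of its axis, flats within 0.25 rad, tilt under 0.12 rad); jar let go, at rest, upright within 0.15 rad, underside below 15 mm (all of step 1 and all of step 2 and linear speed of oxide_jar below 0.02 m/s and value of joint d_shaft above 0.0045 m and contact force between the fingers and knob above 2 N); the arm keeps its last pose, push and grip.
It fails at once if another thing on the worktop is shifted more than 4 cm (distance of any of wax_pot, tape_roll, dropper_bottle, dark_tile, pale_tile, marbled_ball, wood_rib from where it was at the start of the episode above 0.04 m).
It also fails if it takes over 58 s, if anything falls off the work surface, if the arm or the gripper's body presses on something with over 40 N, if the wrist force passes 120 N, or if a joint passes its speed limit or range.

ROBOT

A 6-joint arm with a two-finger parallel gripper is mounted at the origin on a cart in front of the work surface, level with it; the furniture and walls round the work are solid. World frame = base frame: x ahead of the robot, y to its left, z up, the work surface at z = 0. Lengths are in m, angles in rad, forces in N, time in s.
With the tool pointing down it reaches from about 0.275 to 1 m from the base axis. Payload 8.4 kg.
Tool frame: the origin (TCP) lies on the centre line of the jaws, within the pads' length; the fingertips stand 17 mm ahead of it and the grasp point (between the pads) lies 2 mm behind it (bot.tcp_to_tips is the z of the fingertips in the tool frame, in m); z points along the fingers, y is the line along which they close (so a half turn about z gives the same grasp; the last joint's range is limited). The gripper opens to 85 mm and grips with 20 to 120 N. Pads are 22 mm wide; open, the fingers measure 114 mm over their backs; the gripper's body (76 mm by 85 mm) begins 54 mm behind the grasp point. The pads swing forward as they close: fully open they stand 13 mm farther back than shut.
Start: joints at [1.284, 0.353, 1.633, -0, 1.155, -0.002], TCP at [0.176, 0.6, 0.248] pointing down, gripper open.
Joint ranges: [-2.63, 2.63], [-0.92, 2.1], [0.06, 2.66], [-1.3, 4.44], [0, 2.69], [-3.02, 3.02]. Speed limits (rad/s): [2.22, 2.22, 2.79, 3.14, 3.14, 3.14].

INTERFACE

Orientations are given as a unit quaternion [x, y, z, w].
In Python, from workcell import bot, hand, kinematics, get_obs, vision, hand_in gives the robot as it stands. The module is installed in compiled form; this text tells all that it offers. Calls block until the motion is done:
- bot.reach(position, orientation): joint-space move of the TCP to a pose.
- bot.servo_line(position, ori=None, velocity=0.15): straight line of the TCP; ori=None keeps the orientation; velocity is the mean speed in m/s.
- bot.goto_joints(angles): joint-space move.
- hand.move_gripper(opening, strength=None): finger opening in m; strength is the grip in N (None keeps the last); returns when the fingers have stopped.
- bot.dwell(seconds).
- kinematics.solve_ik(position, orientation): joint angles nearest the present ones, or None.
- get_obs(): the state.
- vision.read_camera(name): name is "side" or "top" or "wrist"; returns a dict with "frame" (420x560x3 uint8, red, green, blue), "intrinsics" (3x3 intrinsics, pixels), "view" (4x4, takes a point from world to camera coordinates). Camera axes: x right, y down, z forward; pixel columns grow to the right and rows downward; lengths in m; the calibration is good to about 2 mm. A picture is of the moment at which its call begins. There is no depth.
A pose or a line that the arm cannot do raises bot.IKError and nothing moves.
- hand_in(): hands the job in; it is judged then, once.
The state is a dict: "time_s": time; "joint_pos": joint angles; "joint_vel": joint speeds; "joint_efforts": joint torques, N m; "position": TCP position; "orientation": TCP orientation; "wrist_force": force on the tool from outside, world axes, zero at the start; "ft_torque": the same for the moment, N m; "gripper_width": finger opening in m; "grip_force": force on a finger pad.
Only numpy, scipy, OpenCV 4.12 (cv2) and the standard library are available. Lean on these libraries where they do the work, as an engineer would, in place of code of your own. Each camera call takes 0.05 s, during which the arm holds its last target. There are 200 camera calls.

## Working session

There is one attempt and no reset: what is moved stays moved. The work goes in short steps, each a Python script; the robot and the scene stay as the last script left them, time stands still between calls to the robot, and variables do not carry over. Pictures are saved under pics/ and viewed, at most 10 in all, crops included, and the job is handed in when it is done.

```bash
mkdir -p pics
python3 - <<'E'
from workcell import vision,get_obs
import cv2,numpy as np,pickle
d={}
for n in("side","top"):
    r=vision.read_camera(n);d[n]=r
    cv2.imwrite(f"pics/{n}0.png",cv2.resize(r["frame"][:,:,::-1],(800,600),interpolation=cv2.INTER_CUBIC))
    V=r["view"];print(n,r["intrinsics"].round(1).tolist(),(-V[:3,:3].T@V[:3,3]).round(3),V[:3,:3].round(3).tolist())
pickle.dump(d,open("cam0.pkl","wb"));print(get_obs()["time_s"])
E
```

```text
side [[489.0, 0.0, 280.6], [0.0, 489.0, 208.6], [0.0, 0.0, 1.0]] [0.298 0.963 0.958] [[-0.977, -0.211, 0.015], [-0.148, 0.634, -0.759], [0.151, -0.744, -0.651]]
top [[542.4, 0.0, 287.2], [0.0, 542.4, 215.5], [0.0, 0.0, 1.0]] [ 0.223 -0.034  1.535] [[0.02, -1.0, -0.008], [-0.984, -0.019, -0.179], [0.178, 0.011, -0.984]]
0.1
```

View pics/top0.png

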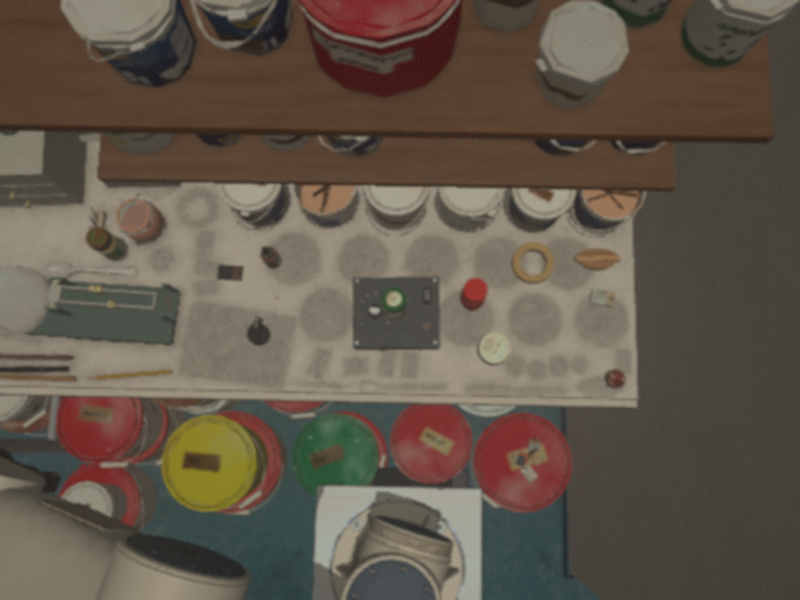

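View pics/side0.png

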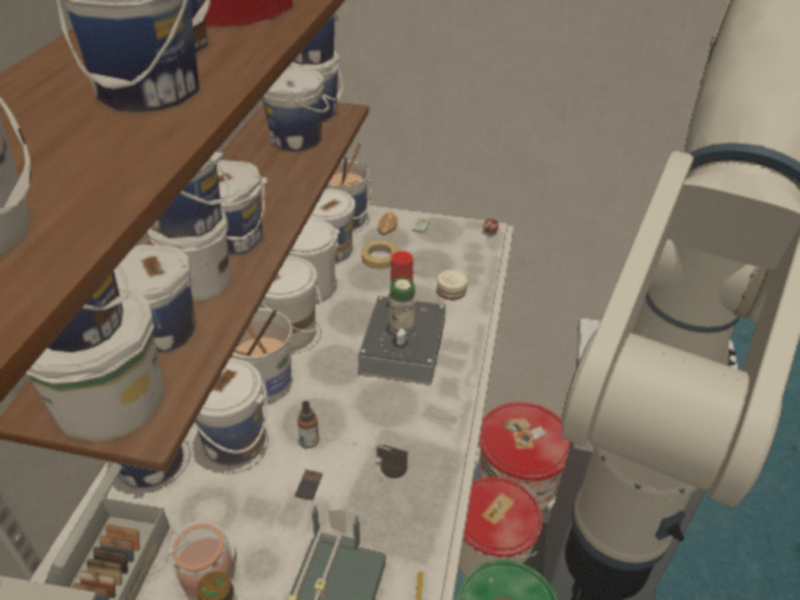

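The top view (800x600) shows the box at about (396,312), the shaft end at (375,311), the jar cap at (394,299) and the knob at (259,331) with its nose pointing up. The side view has the shaft top at (400,332), the cap at (402,286) and the knob at (392,460).

```bash
cat > h.py <<'E'
import numpy as np,cv2,pickle
def ray(r,u,v,z):
    "pixel (native 560x420) -> world at height z"
    V=r["view"];R=V[:3,:3];c=-R.T@V[:3,3]
    d=R.T@np.linalg.inv(r["intrinsics"])@[u,v,1.]
    return (c+d*(z-c[2])/d[2])
def proj(r,p):
    q=r["intrinsics"]@(r["view"]@[*p,1.])[:3];return q[:2]/q[2]
def save(name,img,box,size=(800,600)):
    x0,y0,x1,y1=box
    cv2.imwrite(name,cv2.resize(img[y0:y1,x0:x1,::-1],size,interpolation=cv2.INTER_CUBIC))
def down(psi):
    "tool down; tool y (closing line) at world angle psi"
    from scipy.spatial.transform import Rotation as R
    y=np.array([np.cos(psi),np.sin(psi),0]);z=np.array([0,0,-1.])
    return R.from_matrix(np.c_[np.cross(y,z),y,z]).as_quat()
E
python3 - <<'E'
from h import *
d=pickle.load(open("cam0.pkl","rb"));s=.7
for n,L in dict(top=[("shaft",375,311,.082),("cap",394,299,.161),("knob",259,331,.044),("boxc",396,312,.055),("c1",355,278,.055),("c2",438,278,.055),("c3",438,348,.055),("c4",354,348,.055),("red",474,288,.1),("drop",270,255,.05),("shelfedge",396,187,.3)],
 side=[("shaft",400,332,.082),("cap",402,286,.161),("knob",392,455,.044),("knobhubbot",394,470,.0)]).items():
    for a,u,v,z in L: print(n,a,ray(d[n],u*s,v*s,z).round(3))
t=d["top"]["frame"];q=d["side"]["frame"]
a=cv2.resize(t[185:250,165:315],(800,347),interpolation=cv2.INTER_CUBIC)
b=cv2.resize(q[190:270,240:320],(250,250),interpolation=cv2.INTER_CUBIC)
c=cv2.resize(q[300:340,250:300],(312,250),interpolation=cv2.INTER_CUBIC)
im=np.zeros((600,800,3),np.uint8);im[:347]=a;im[350:600,:250]=b;im[350:600,260:572]=c
cv2.imwrite("pics/crop1.png",im[:,:,::-1])
E
```

```text
top shaft [0.479 0.05  0.082]
top cap [0.488 0.011 0.161]
top knob [0.442 0.277 0.044]
top boxc [0.483 0.01  0.055]
top c1 [0.549 0.092 0.055]
top c2 [ 0.552 -0.07   0.055]
top c3 [ 0.414 -0.072  0.055]
top c4 [0.411 0.09  0.055]
top red [ 0.524 -0.137  0.1  ]
top drop [0.593 0.262 0.05 ]
top shelfedge [0.651 0.008 0.3  ]
side shaft [0.483 0.055 0.082]
side cap [0.488 0.019 0.161]
side knob [0.443 0.297 0.044]
side knobhubbot [0.44  0.293 0.   ]
```

View pics/crop1.png

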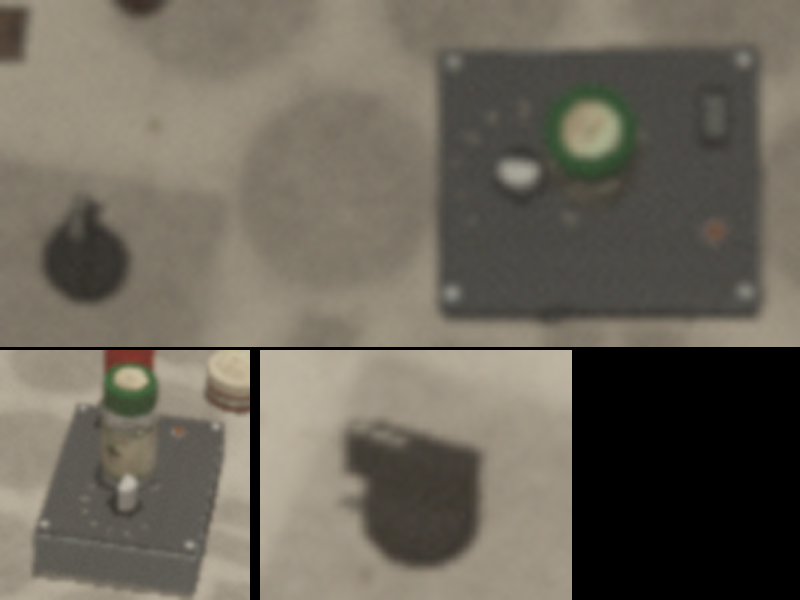

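The crop shows the nose pointing roughly +x with a slight tilt, and the jar between the shaft and the rocker. I'll look closer with the wrist camera on the way.

Run:
```python
from h import *
from workcell import *
ims=[]
d={}
for k,(p,psi) in dict(knob=([.40,.285,.27],np.pi/2),box=([.42,.03,.33],np.pi/2)).items():
    js=[(q,kinematics.solve_ik(p,down(q))) for q in(psi,psi-np.pi)]
    js=[(q,j) for q,j in js if j is not None]
    q,j=min(js,key=lambda t:abs(t[1][5]));print(k,q,np.round(j,2))
    bot.goto_joints(j);r=vision.read_camera("wrist");d[k]=r;ims.append(r["frame"])
    V=r["view"];print((-V[:3,:3].T@V[:3,3]).round(3),r["intrinsics"][0].round(1))
pickle.dump(d,open("cam1.pkl","wb"));o=get_obs();print(o["time_s"],o["position"],o["gripper_width"],o["wrist_force"])
for i,m in enumerate(ims): cv2.imwrite(f"pics/w{i}.png",cv2.resize(m[:,:,::-1],(800,600),interpolation=cv2.INTER_CUBIC))
```

```text
knob 1.5707963267948966 [ 0.62  0.12  1.89 -0.    1.13 -0.95]
[0.323 0.285 0.396] [378.6   0.  275.2]
box 1.5707963267948966 [ 0.07 -0.06  1.94 -0.    1.26 -1.5 ]
[0.343 0.03  0.456] [378.6   0.  275.2]
2.6667 [0.42008916 0.03101867 0.32963535] 0.08519832492460085 [ 0.30472758 -1.37288335  0.27150652]
```

View pics/w0.png

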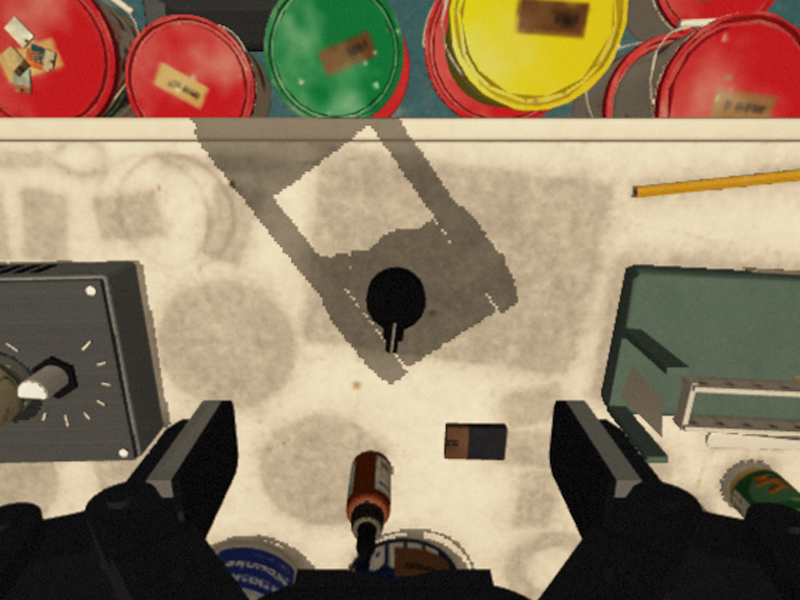

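View pics/w1.png

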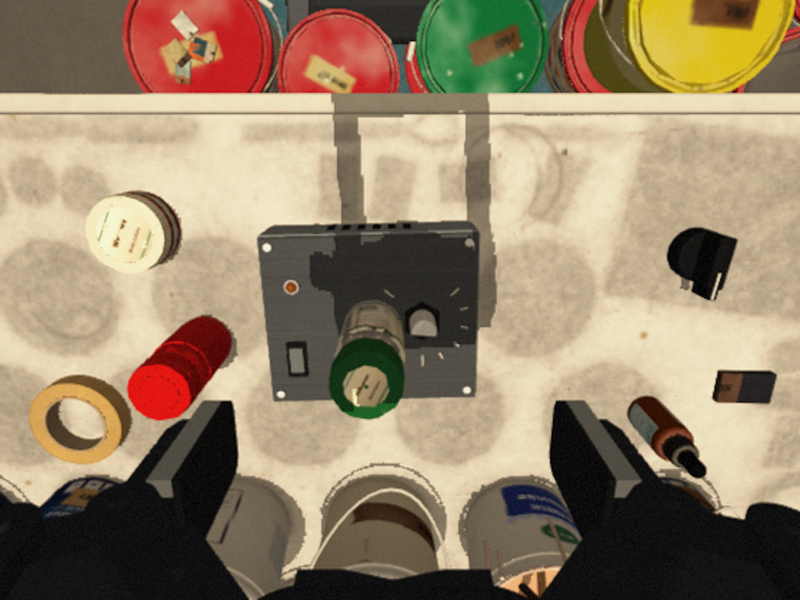

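The wrist view over the box puts the cap top at about (367,386), the shaft end at (423,323) and the box's +x screws at (281,394) and (467,390). In the knob view, the white line runs from (395,322) to (389,352).

Run:
```python
from h import *
d=pickle.load(open("cam1.pkl","rb"));s=.7
b=d["box"];k=d["knob"]
for a,u,v,z in[("cap",367,384,.161),("shaft",423,322,.082),("s1",281,394,.055),("s2",467,390,.055),("s3",266,247,.055),("s4",470,243,.055)]: print(a,ray(b,u*s,v*s,z).round(4))
for a,u,v,z in[("ln0",396,318,.044),("ln1",389,352,.044),("hubtop",396,298,.02)]: print(a,ray(k,u*s,v*s,z).round(4))
# compare w1 view of knob
for a,u,v in[("ln0",719,274),("ln1",713,298)]: print(a,ray(b,u*s,v*s,.044).round(4))
f=k["frame"];im=np.zeros((600,800,3),np.uint8)
im[:,:400]=cv2.resize(f[175:265,247:307],(400,600),interpolation=cv2.INTER_CUBIC)
im[:,400:]=cv2.resize(b["frame"][200:248,276:308],(400,600),interpolation=cv2.INTER_CUBIC)
im=np.clip((im/255.)**.6*255,0,255).astype(np.uint8)
cv2.imwrite("pics/crop2.png",im[:,:,::-1])
```

```text
cap [0.4869 0.0143 0.161 ]
shaft [0.4755 0.0519 0.082 ]
s1 [ 0.5476 -0.062   0.055 ]
s2 [0.544  0.0905 0.055 ]
s3 [ 0.4251 -0.0656  0.055 ]
s4 [0.4221 0.0878 0.055 ]
ln0 [0.4447 0.2868 0.044 ]
ln1 [0.47   0.2819 0.044 ]
hubtop [0.4376 0.287  0.02  ]
ln0 [0.449  0.2861 0.044 ]
ln1 [0.4687 0.2848 0.044 ]
```

View pics/crop2.png

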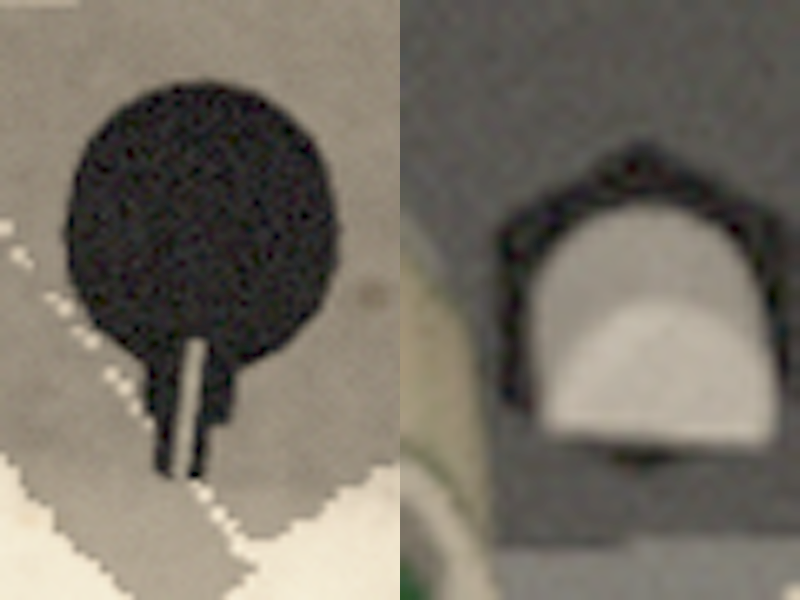

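Run:
```python
from h import *
from workcell import *
d=pickle.load(open("cam1.pkl","rb"));b=d["box"];k=d["knob"]
A=ray(b,287.2,234.6,.082);B=ray(b,305.6,235.4,.082);print("flat",A.round(4),B.round(4),"chord",np.linalg.norm(B-A))
print("ln",ray(k,276.55,226,.044),ray(k,274,246.25,.044))
o=down(np.pi/2)
bot.servo_line([.487,.014,.26],velocity=.2)
bot.servo_line([.487,.014,.145],velocity=.1)
hand.move_gripper(0.03,strength=35)
s=get_obs();print(s["gripper_width"],s["grip_force"],s["position"],s["time_s"])
bot.servo_line([.487,.014,.29],velocity=.15)
s=get_obs();print(s["gripper_width"],s["grip_force"],s["position"],s["wrist_force"])
```

```text
flat [0.4858 0.0427 0.082 ] [0.4867 0.0621 0.082 ] chord 0.019459244958346503
ln [0.448246   0.28619166 0.044     ] [0.46980276 0.28364958 0.044     ]
0.04397281518355864 35.35517355980119 [0.48729753 0.01403418 0.14545883] 5.0667
0.04467636533878247 35.67905645468272 [0.48641902 0.01397899 0.28902769] [-0.59617068 -0.42359964 -1.05587157]
```

Run:
```python
from h import *
from workcell import *
o=down(np.pi/2)
bot.reach([.44,-.34,.25],o)
s=get_obs();print(s["position"],s["wrist_force"],s["gripper_width"])
bot.servo_line([.44,-.34,.11],velocity=.15)
z=.11
while z>.084:
    z-=.002;bot.servo_line([.44,-.34,z],velocity=.03);s=get_obs()
    if s["wrist_force"][2]>2.0: break
print(z,s["position"],s["wrist_force"])
hand.move_gripper(0.085)
bot.servo_line([.44,-.34,.25],velocity=.2)
r=vision.read_camera("wrist");t=vision.read_camera("top")
bot.reach([.47,.052,.22],o)
w=vision.read_camera("wrist");print(get_obs()["time_s"])
pickle.dump(w,open("cam2.pkl","wb"))
im=np.zeros((600,800,3),np.uint8)
im[:300,:400]=cv2.resize(r["frame"],(400,300));im[:300,400:]=cv2.resize(t["frame"][160:300,240:450],(400,300))
u,v=proj(w,[.483,.052,.082]).astype(int);print(u,v)
im[300:]=cv2.resize(w["frame"][max(v-30,0):v+30,u-40:u+40],(800,600),interpolation=cv2.INTER_CUBIC)[150:450]
pickle.dump((u,v),open("uv.pkl","wb"))
cv2.imwrite("pics/p3.png",im[:,:,::-1])
```

```text
[ 0.44039612 -0.33914974  0.24997232] [ 0.36343502 -0.19778665 -1.27877934] 0.04422318537335933
0.08999999999999998 [ 0.44033468 -0.34018391  0.09046284] [-0.87049385  1.18916308  4.45997055]
14.1667
277 220
```

View pics/p3.png

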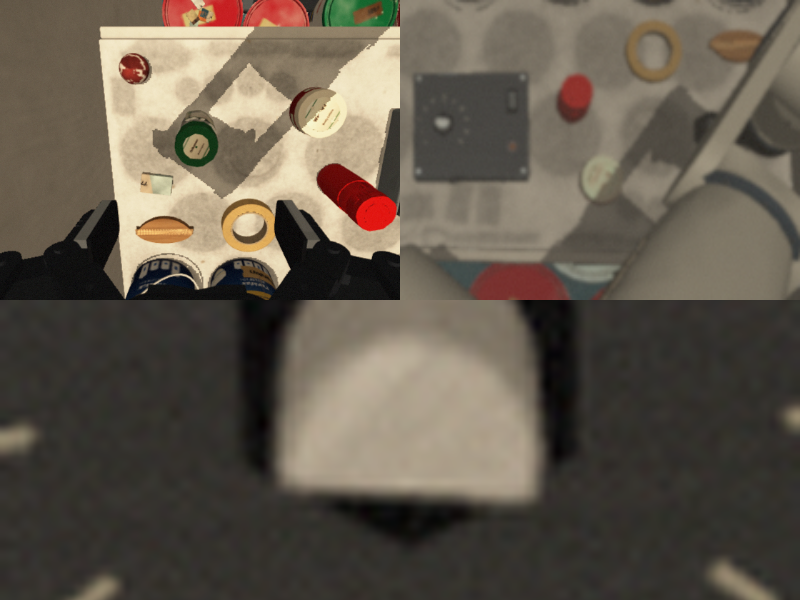

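The jar stands upright in its free spot, and the shaft's flat runs from (277,490) to (540,500) in the lower crop. Next I'll view the knob from the same relative height, so calibration errors cancel.

Run:
```python
from h import *
from workcell import *
w=pickle.load(open("cam2.pkl","rb"))
A=ray(w,264.7,224,.082);B=ray(w,291,225,.082);print(A.round(4),B.round(4),np.linalg.norm(A-B))
o=down(np.pi/2)
bot.reach([.427,.287,.182],o);r=vision.read_camera("wrist");print(get_obs()["position"],get_obs()["time_s"])
pickle.dump(r,open("cam3.pkl","wb"))
u,v=proj(r,[.442,.287,.03]).astype(int);print(u,v)
im=cv2.resize(r["frame"][v-45:v+45,u-60:u+60],(800,600),interpolation=cv2.INTER_CUBIC)
im=((im/255.)**.45*255).astype(np.uint8)
cv2.imwrite("pics/p4.png",im[:,:,::-1])
```

```text
[0.4858 0.0427 0.082 ] [0.4866 0.0621 0.082 ] 0.019460308882170946
[0.42762455 0.28585513 0.18219986] 15.175
277 216
```

View pics/p4.png

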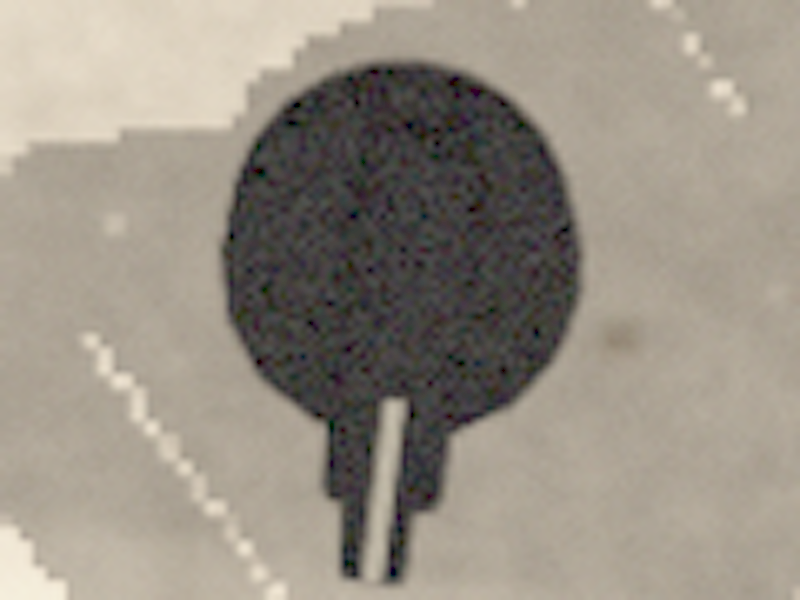

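The line runs from (396,400) to (373,580), the bar end corners are at (328,493) and (437,509), the nose end at (342,577) and (405,582), and the hub rim at (402,60).

Run:
```python
from h import *
from scipy.optimize import least_squares
r=pickle.load(open("cam3.pkl","rb"))
P=np.array([[21,7,44],[21,-7,44],[30,4,44],[30,-4,44]])/1e3
# image right=+y
I=np.array([[437,509],[328,493],[405,582],[342,577]])/6.667+[217,171]
def f(q,full=False):
    c,s=np.cos(q[2]),np.sin(q[2]);R=np.array([[c,-s],[s,c]])
    e=[proj(r,[*(R@p[:2]+q[:2]),p[2]])-i for p,i in zip(P,I)]
    return np.ravel(e)
g=least_squares(f,[.44,.287,-.1]);print(g.x.round(4),np.degrees(g.x[2]),g.fun.round(2))
for uv in[(396,400),(373,580)]:print(ray(r,217+uv[0]/6.667,171+uv[1]/6.667,.044).round(4))
print("hub -x rim",ray(r,217+402/6.667,171+60/6.667,0).round(4),"L/R rim z=.02",ray(r,217+224/6.667,171+250/6.667,.02).round(4),ray(r,217+579/6.667,171+250/6.667,.02).round(4))
```

```text
[ 0.4401  0.2873 -0.1272] -7.286184184352223 [ 1.11  0.34 -0.98  0.56  0.43 -0.21 -0.56 -0.68]
[0.4484 0.2861 0.044 ]
[0.4703 0.2834 0.044 ]
hub -x rim [0.4196 0.2869 0.    ] L/R rim z=.02 [0.4383 0.2656 0.02  ] [0.4383 0.308  0.02  ]
```

Run:
```python
from h import *
from workcell import *
o=down(np.radians(90-7.1))
bot.servo_line([.4405,.287,.12],ori=o,velocity=.15)
bot.servo_line([.4405,.287,.041],velocity=.1);bot.dwell(.2)
print(get_obs()["position"],get_obs()["wrist_force"])
hand.move_gripper(0.008,strength=70)
s=get_obs();print(s["position"],s["gripper_width"],s["grip_force"],s["wrist_force"])
bot.servo_line([.4405,.287,.18],velocity=.15)
o2=down(np.radians(90-2.4))
bot.reach([.4832,.0524,.18],o2)
bot.servo_line([.4832,.0524,.128],velocity=.1);bot.dwell(.3)
s=get_obs();print(s["position"],s["wrist_force"],s["gripper_width"],s["time_s"])
a=vision.read_camera("side");b=vision.read_camera("wrist")
im=np.zeros((600,800,3),np.uint8)
im[:,:400]=cv2.resize(a["frame"][190:280,250:310],(400,600),interpolation=cv2.INTER_CUBIC)
im[:300,400:]=cv2.resize(b["frame"],(400,300))
u,v=proj(b,[.483,.052,.126]).astype(int)
im[300:,400:]=cv2.resize(b["frame"][v-60:v+60,u-80:u+80],(400,300),interpolation=cv2.INTER_CUBIC)
im=((im/255.)**.6*255).astype(np.uint8)
cv2.imwrite("pics/p5.png",im[:,:,::-1])
```

```text
[0.4408623  0.28723396 0.04158836] [ 0.11384037 -1.04559402 -0.86654722]
[0.44062773 0.28711558 0.04115248] 0.012493745176822814 68.70635390281677 [-0.06565212 -0.86384395  2.2150804 ]
[0.4835141  0.05243688 0.12848106] [ 0.23200214  0.43213799 -0.78097907] 0.0123232927894661 20.5333
```

View pics/p5.png

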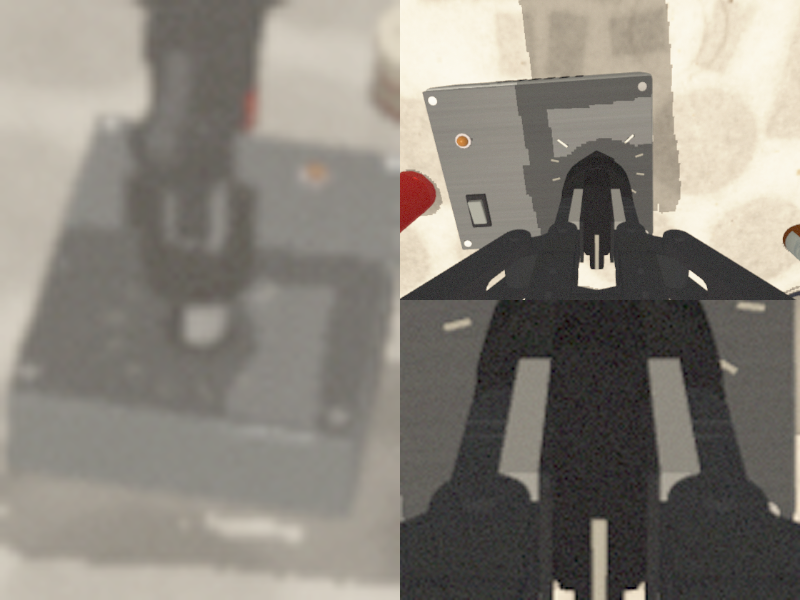

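The knob is held squarely above the shaft, with the shaft visible under the hub in the side view. I'll descend with the wrist force monitored.

Run:
```python
from h import *
from workcell import *
z=.128;f0=get_obs()["wrist_force"]
while z>.0985:
    z-=.0015;bot.servo_line([.4832,.0524,z],velocity=.03);s=get_obs();f=s["wrist_force"]-f0
    print(round(z,4),s["position"].round(4),f.round(1),s["ft_torque"].round(2))
    if f[2]>18 or np.hypot(*f[:2])>12: break
print(s["time_s"],s["gripper_width"])
```

```text
0.1265 [0.4831 0.0524 0.1264] [ 0.9 -0.3  1. ] [-0.02 -0.03  0.  ]
0.125 [0.4831 0.0524 0.1248] [0.6 0.2 0.7] [0.03 0.   0.01]
0.1235 [0.4831 0.0524 0.1234] [ 1.5  0.3 -0.1] [0.01 0.07 0.02]
0.122 [0.4831 0.0524 0.1219] [ 0.7 -0.6  1.2] [-0.01 -0.02 -0.  ]
0.1205 [0.4831 0.0524 0.1204] [ 1.5 -0.3  1.3] [ 0.03  0.05 -0.01]
0.119 [0.4831 0.0524 0.1189] [0.8 0.5 0.9] [ 0.02  0.01 -0.04]
0.1175 [0.4831 0.0524 0.1174] [0.6 0.3 0.4] [ 0.07  0.03 -0.04]
0.116 [0.4831 0.0524 0.1159] [-0.2  0.4  1.1] [-0.    0.04  0.  ]
0.1145 [0.4831 0.0524 0.1144] [ 0.4 -0.5  0.2] [ 0.04  0.01 -0.01]
0.113 [0.4831 0.0524 0.1129] [ 1.6 -1.1 -0.1] [-0.03 -0.   -0.03]
0.1115 [0.4831 0.0524 0.1114] [1.  1.2 1.3] [-0.03  0.02 -0.02]
0.11 [0.4831 0.0524 0.1099] [0.8 0.1 0.4] [ 0.07 -0.03 -0.05]
0.1085 [0.4831 0.0524 0.1084] [ 0.7 -0.4  1. ] [-0.04  0.07 -0.  ]
0.107 [0.4834 0.0524 0.1071] [ 0.5 -0.8  2.8] [-0.01  0.02  0.02]
0.1055 [0.4834 0.0524 0.1056] [ 0.2 -0.1  5.1] [-0.01  0.09  0.04]
0.104 [0.4834 0.0524 0.1041] [ 0.9 -0.   6.8] [-0.03  0.05  0.04]
0.1025 [0.4834 0.0524 0.1027] [-0.2 -0.7  8.5] [-0.02  0.09  0.02]
0.101 [0.4834 0.0524 0.1012] [ 0.3 -1.1  9.6] [-0.04  0.2  -0.  ]
0.0995 [0.4836 0.0524 0.1009] [-4.  -1.1 26.4] [-0.13  1.06  0.  ]
25.3833 0.012138359787143567
```

It slid on freely and reached the hard stop at the expected height. I'll check that it holds, then hand in.

Run:
```python
from workcell import *
bot.servo_line([.4832,.0524,.0998],velocity=.03);bot.dwell(.6);s=get_obs();print(s["position"],s["wrist_force"],s["grip_force"],s["time_s"])
if 10<s["wrist_force"][2]<40: print(hand_in())
```

```text
[0.48352174 0.05243617 0.10092638] [-4.44690836 -1.07145884 19.91004915] 70.97238421440125 26.2333
the job is handed in; nothing more can be done
None
```

The job is handed in at about 26 s. The jar stands upright on the worktop, and the knob is home on the shaft and held pressed to the hard stop at about 20 N; the verdict was not shown to me.

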